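Settle the rocking bending former on its base plate

ROBOT

A 6-joint arm with a two-finger parallel gripper is mounted at the origin on a cart in front of the work surface, level with it; the furniture and walls round the work are solid. World frame = base frame: x ahead of the robot, y to its left, z up, the work surface at z = 0. Lengths are in m, angles in rad, forces in N, time in s.
With the tool pointing down it reaches from about 0.325 to 0.875 m from the base axis. Payload 4.4 kg.
Tool frame: the origin (TCP) lies between the finger pads; the fingertips stand 14 mm ahead of it and the grasp point (between the pads) lies 5 mm behind it; z points along the fingers, y is the line along which they close (so a half turn about z gives the same grasp; the last joint's range is limited). The gripper opens to 85 mm and grips with 20 to 120 N. Pads are 22 mm wide; open, the fingers measure 114 mm over their backs; the gripper's body (76 mm by 85 mm) begins 54 mm behind the grasp point. The pads swing forward as they close: fully open they stand 13 mm farther back than shut.
Start: joints at [0.964, 0.207, 1.542, -0, 1.393, -0.15], TCP at [0.254, 0.516, 0.245] pointing down, gripper open.
Joint ranges: [-2.73, 2.73], [-0.86, 2.22], [0.23, 2.46], [-1.11, 4.25], [0.08, 2.63], [-2.82, 2.82]. Speed limits (rad/s): [2.79, 2.79, 3.14, 3.14, 3.14, 3.14].

INTERFACE

Orientations are given as a rotation vector (axis times angle).
In Python, from station import r gives the robot as it stands. Calls block until the motion is done:
- r.move_pose(position, orientation): joint-space move of the TCP to a pose.
- r.move_l(position, rot=None, velocity=0.15): straight line of the TCP; rot=None keeps the orientation; velocity is the mean speed in m/s.
- r.move_joints(angles): joint-space move.
- r.set_gripper(opening): opening from 0.0 (shut) to 1.0 (fully open); the grip force is fixed at half the most; returns when the fingers have stopped.
- r.hold(seconds).
- r.solve_ik(position, orientation): joint angles nearest the present ones, or None.
- r.get_image(name): name is "side" or "top"; returns the picture (480x640x3 uint8, red, green, blue); there is no depth.
- r.get_calibration(name): a dict with "mtx" (3x3 intrinsics, pixels), "xyz" and "rotation" of the camera in the world. Camera axes: x right, y up, looking along -z (the intrinsics and any distortion apply to the point x, -y, -z); pixel columns grow to the right and rows downward; lengths in m; the calibration is good to about 2 mm. A picture is of the moment at which its call begins. get_calibration takes no time and is no camera call.
A pose or a line that the arm cannot do raises r.PlanningError and nothing moves.
- r.finish_job(): hands the job in; it is judged then, once.
Trained networks look in the newest picture that a camera, given by its name, has taken for a name from the list of things; names that differ only in an ending like _2 or _b are one class to them, and where a whole thing is asked for, a point or a joint stands for the part that bears it (a point fixed in the world has none). Each returns a list of dicts, best first, with "score" (0 to 1); they miss things now and then, are a little off and sometimes report something else, mostly with a low value. They report only what shows in the picture. A call takes as long as a camera call.
- r.look_for(label, camera): "rect" ([left, top, right, bottom] in pixels, round what is visible of it).
- r.regions_of(label, camera): "region" (480x640 bool, what is visible of it) and "rect" ([left, top, right, bottom] in pixels, round what is visible of it).
Readings, each from a call of its own:
- r.get_t(): time.
- r.get_qpos(): joint angles.
- r.get_joint_vel(): joint speeds.
- r.get_effort(): joint torques, N m.
- r.get_position(): TCP position.
- r.get_tcp_rot(): TCP orientation.
- r.get_contact_force(): force on the tool from outside, world axes, zero at the start.
- r.get_moment(): the same for the moment, N m.
- r.get_width(): opening from 0.0 (shut) to 1.0 (fully open).
- r.get_grip_force(): force on a finger pad.
Only numpy, scipy, OpenCV 4.12 (cv2) and the standard library are available. Lean on these libraries where they do the work, as an engineer would, in place of code of your own. Each camera call takes 0.05 s, during which the arm holds its last target. There are 200 camera calls.

TASK

The half-round bending former lies tipped on its round side on the bench and rocks at a touch. Catch it so that it is held level and no longer rocks, turn it over, and lay it gently on its flat blue foot, round side up, on the dark base plate, lengthwise and square inside the yellow outline (you will have to put it down on the way and take it anew). Never drop it or let it topple, and leave the beaker, the solder spool and the white-lidded jar where they stand.

Things in the scene. Friction and masses are not known exactly. Their poses are not given: they have to be found in the camera images.
- former: Loose D-section block, 0.28 kg, 64 mm long (own x), 50 wide (y), 50 high (z): blue foot with black sole and straight upright sides (z 0 to 25 mm) under a bare aluminium half-cylinder, radius 25, axis along x (z 25 to 50 mm); square flat ends at x = +-32 mm, stands stably on either. Origin: centre of the flat underside; z points from flat side to round side. Best held across the 50 mm foot.
- former_axis (a point): Middle of the former's round axis, at its z = 25 mm; axes as the former. At the start the former lies round side down (its z down, flat foot uppermost), its x line 48 to 94 degrees from world x. An off-centre weight tips it about x by 17 degrees, +y side lower; it rocks at a touch. This point stays 25 mm above the bench. Squeezed as it lies it jams tipped; pushed on its low side's edge it rolls level.
- base_plate: Fixed dark steel base plate lying on the bench, 150 mm along its x, 100 mm along its y, 3 mm thick; flat all over. Origin: centre of its underside, z up. A yellow painted outline, inside 84 mm along x by 66 mm along y, is centred on it. The former's length goes along the plate's x, either way round.
- plate_spot (a point): Centre of the yellow outline, on the plate's top face 3 mm above the bench; axes as the plate.
- beaker: Half-full glass beaker, 47 mm wide, 61 mm tall, a bystander; origin under its centre, z up.
- spool: Solder spool standing upright, 72 x 63 x 53 mm tall, a bystander; origin under its centre, z up.
- white_jar: Small screw jar with a white lid, 36 mm wide, 48 mm tall, a bystander; origin under its centre, z up.

How it is judged:
By the outcome, as a careful person would: the job done as asked, in the order asked, and still so for the second after the job is handed in, with the robot touching nothing.
It also fails if it takes over 72 s, if anything falls off the work surface, if the arm or the gripper's body presses on something with over 40 N, if the wrist force passes 120 N, or if a joint passes its speed limit or range.

## Working session

There is one attempt and no reset: what is moved stays moved. The work goes in short steps, each a Python script; the robot and the scene stay as the last script left them, time stands still between calls to the robot, and variables do not carry over. Pictures are saved under pics/ and viewed, at most 10 in all, crops included, and the job is handed in when it is done.

```bash
mkdir -p pics; cat > h.py <<'E'
import numpy as np, cv2
from scipy.spatial.transform import Rotation as R
from station import r
def cal(c):
    k=r.get_calibration(c); M=np.array(k["mtx"]); p=np.array(k["xyz"]); q=np.array(k["rotation"])
    Rm=q if q.shape==(3,3) else (R.from_rotvec(q).as_matrix() if q.size==3 else R.from_quat(q).as_matrix())
    return M,p,Rm
def ray(c,uv,z):
    M,p,Rm=cal(c); d=np.linalg.inv(M)@[uv[0],uv[1],1]; d=Rm@(d*[1,-1,-1]); return p+d*(z-p[2])/d[2]
def proj(c,P):
    M,p,Rm=cal(c); q=(np.atleast_2d(P)-p)@Rm*[1,-1,-1]; q=q@M.T; return q[:,:2]/q[:,2:]
def shot(c,name):
    im=np.array(r.get_image(c)); cv2.imwrite(f"pics/{name}.png",im[:,:,::-1]); return im
def down(yaw): # tool z down, tool y along (cos yaw, sin yaw)
    y=np.array([np.cos(yaw),np.sin(yaw),0]); z=np.array([0,0,-1.]); return np.stack([np.cross(y,z),y,z],1)
def rv(m): return R.from_matrix(m).as_rotvec()
E
python3 - <<'E'
from h import *
for c in("top","side"):
    k=r.get_calibration(c); print(c,k); shot(c,c+"0")
    for n in("former","base_plate","beaker","spool","white_jar"):
        for d in r.regions_of(n,c)[:2]:
            m=d["region"]; ys,xs=np.nonzero(m)
            print(n,round(d["score"],2),d["rect"],xs.mean().round(1),ys.mean().round(1),[np.round(v,1) for v in cv2.minAreaRect(np.stack([xs,ys],1).astype(np.float32))])
E
```

```text
top {'mtx': array([[569.99391465,   0.        , 321.75612519],
       [  0.        , 569.99391465, 237.33692173],
       [  0.        ,   0.        ,   1.        ]]), 'xyz': array([ 0.42620262, -0.11173594,  0.88928672]), 'rotation': array([ 0.15448807, -0.13976641, -1.54879208])}
former 0.8 [400.9, 298.1, 452.2, 341.0] 425.6 317.3 [array([426. , 317.3]), array([50.4, 39.6]), np.float64(12.5)]
base_plate 0.76 [142.7, 245.1, 253.2, 351.7] 195.8 297.6 [array([195.8, 297.1]), array([96.4, 67.1]), np.float64(42.8)]
beaker 0.87 [331.2, 166.2, 363.1, 203.6] 346.9 185.2 [array([347., 186.]), array([38., 30.]), np.float64(90.0)]
spool 0.97 [250.7, 166.3, 288.0, 207.5] 269.9 187.4 [array([270.1, 187.2]), array([39.8, 34.9]), np.float64(63.4)]
white_jar 0.93 [195.9, 159.7, 222.6, 185.8] 206.8 175.5 [array([206.8, 175.6]), array([24.1, 22.4]), np.float64(63.4)]
side {'mtx': array([[571.44756968,   0.        , 327.34371271],
       [  0.        , 571.44756968, 244.98116154],
       [  0.        ,   0.        ,   1.        ]]), 'xyz': array([ 0.20574635, -0.73623461,  0.71356626]), 'rotation': array([ 0.81024218, -0.22131121, -0.53564822])}
former 0.69 [287.9, 308.4, 337.6, 362.4] 313.5 335.1 [array([314.2, 334.2]), array([56.6, 39.8]), np.float64(67.1)]
base_plate 0.94 [194.0, 191.3, 267.7, 244.3] 231.0 219.2 [array([230.2, 218.6]), array([51.4, 65.3]), np.float64(19.0)]
beaker 0.88 [360.2, 222.3, 390.3, 260.5] 373.8 239.3 [array([375., 240.]), array([40., 28.]), np.float64(90.0)]
spool 0.82 [324.7, 194.0, 354.0, 225.5] 337.0 209.5 [array([337. , 209.5]), array([33., 28.]), np.float64(90.0)]
white_jar 0.65 [308.1, 169.0, 324.3, 192.1] 316.0 178.4 [array([316., 179.]), array([24., 16.]), np.float64(90.0)]
```

```bash
python3 - <<'E'
import cv2
a=cv2.imread("pics/top0.png"); b=cv2.imread("pics/side0.png")
A=cv2.resize(a[140:370,130:470],(800,541)); cv2.imwrite("pics/a.png",A)
f1=cv2.resize(a[280:360,385:470],(400,376),interpolation=cv2.INTER_CUBIC); f2=cv2.resize(b[295:375,270:355],(400,376),interpolation=cv2.INTER_CUBIC)
cv2.imwrite("pics/b.png",cv2.hconcat([f1,f2]))
from h import *
for n,uv,z in (("former",(425.6,317.3),.045),("plate",(195.8,297.6),.003),("beaker",(347,186),.04),("spool",(270,187.3),.04),("jar",(207,175.5),.045)):
    print(n,ray("top",uv,z).round(3))
for n,uv,z in (("former",(313.5,335),.035),("plate",(231,219),.003),("beaker",(374,240),.03),("spool",(337,209.5),.03),("jar",(316,179),.03)):
    print(n,ray("side",uv,z).round(3))
E
```

```text
former [ 0.47  -0.257  0.045]
plate [0.496 0.092 0.003]
beaker [ 0.669 -0.14   0.04 ]
spool [ 0.665 -0.021  0.04 ]
jar [0.681 0.076 0.045]
former [ 0.469 -0.263  0.035]
plate [0.495 0.09  0.003]
beaker [ 0.673 -0.135  0.03 ]
spool [ 0.665 -0.026  0.03 ]
jar [0.683 0.079 0.03 ]
```

View pics/a.png

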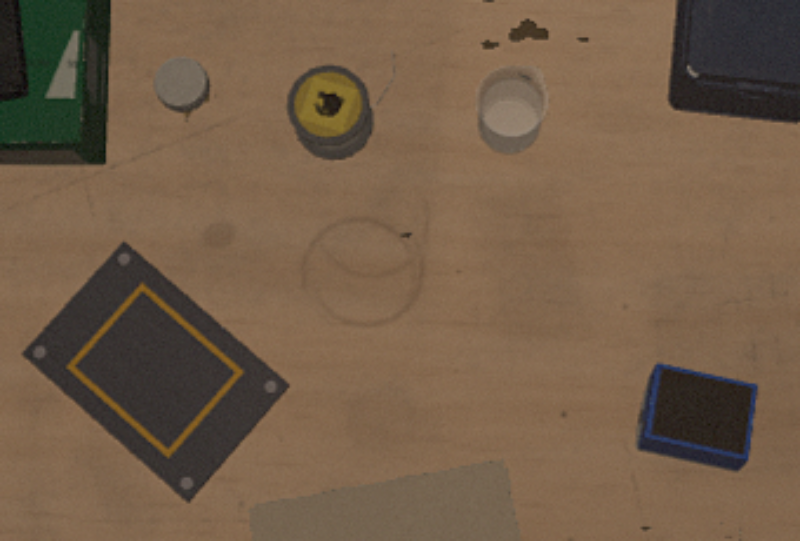

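View pics/b.png

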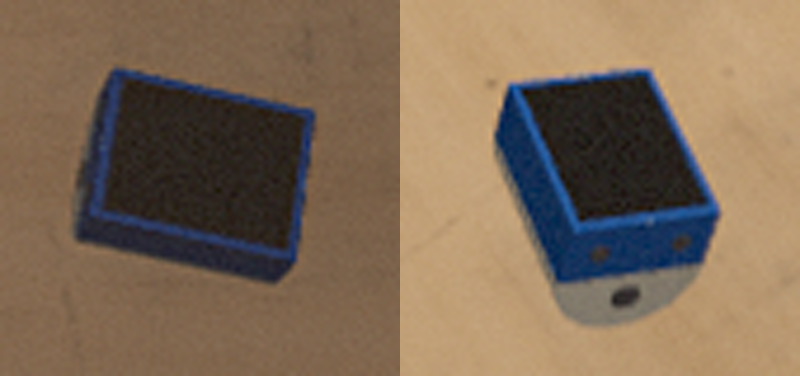

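The former's black sole faces up. Its corners are at top-crop (115,70), (313,113), (292,252), (92,213). In the plate crop the corners are (124,243), (289,385), (190,501), (23,354). Next I'll fit both poses and list the reachable grasps.

```bash
cat > fit.py <<'E'
from h import *
from scipy.optimize import least_squares
s=85/400
T=np.array([(115,70),(313,113),(292,252),(92,213)])*s+[385,280]
S=(np.array([(512,85),(650,70),(718,212),(577,222)])-[400,0])*s+[270,295]
# match S to T order: rough world positions
WT=np.array([ray("top",p,.05) for p in T]); WS=np.array([ray("side",p,.05) for p in S])
S=S[[np.argmin(np.linalg.norm(WS-w,axis=1)) for w in WT]]
def pose(q): # local->world ; Rz(yaw) * Rx(pi+tilt)
    return R.from_euler('z',q[2])*R.from_euler('x',np.pi+q[3])
best=[]
for k in range(4):
  L=np.roll(np.array([(-32,-25,-25),(32,-25,-25),(32,25,-25),(-32,25,-25)])[::-1]/1000.,k,axis=0)
  f=lambda q:np.r_[(proj("top",pose(q).apply(L)+[q[0],q[1],.025])-T).ravel(),(proj("side",pose(q).apply(L)+[q[0],q[1],.025])-S).ravel()]
  for y0 in(0,1.5,3,4.5):
    o=least_squares(f,[.47,-.26,y0,0]);best.append((o.cost,*o.x))
best=sorted(best)
for b in best[:4]: 
    q=b[1:]; yv=pose(q).apply([0,1,0]); print(np.round(b,4),"deg",np.degrees(b[3:]).round(1),"local y",yv.round(3),"x",pose(q).apply([1,0,0]).round(3))
P=np.array([(124,243),(289,385),(190,501),(23,354)])/800*340+[130,140]
W=np.array([ray("top",p,.003) for p in P]);print(W.round(4),W.mean(0),np.linalg.norm(np.diff(W,axis=0),axis=1))
Y=np.array([(142,286),(242,372),(168,456),(70,367)])/800*340+[130,140]
W=np.array([ray("top",p,.003) for p in Y]);print(W.mean(0),np.degrees(np.arctan2(*(W[1]-W[0])[1::-1])),np.degrees(np.arctan2(*(W[2]-W[3])[1::-1])),np.linalg.norm(np.diff(W,axis=0),axis=1))
E
python3 fit.py
```

```text
[ 6.426392e+02  4.970000e-01 -2.553000e-01  4.532500e+00  2.488400e+00] deg [259.7 142.6] local y [ 0.781 -0.142 -0.608] x [-0.179 -0.984  0.   ]
[ 6.426392e+02  4.970000e-01 -2.553000e-01  1.390900e+00 -2.488400e+00] deg [  79.7 -142.6] local y [-0.781  0.142  0.608] x [ 0.179  0.984 -0.   ]
[ 7.521659e+02  4.651000e-01 -2.484000e-01  1.315900e+00  2.400100e+00] deg [ 75.4 137.5] local y [-0.714  0.186 -0.675] x [0.252 0.968 0.   ]
[ 7.521659e+02  4.651000e-01 -2.484000e-01  1.315900e+00  2.400100e+00] deg [ 75.4 137.5] local y [-0.714  0.186 -0.675] x [0.252 0.968 0.   ]
[[0.5814 0.118  0.003 ]
 [0.4883 0.0031 0.003 ]
 [0.4123 0.0643 0.003 ]
 [0.5057 0.1803 0.003 ]] [0.49690173 0.09144969 0.003     ] [0.14793747 0.09760916 0.1489217 ]
[0.49677223 0.09185252 0.003     ] -128.90182597688187 -129.80314140045164 [0.08945385 0.07195113 0.08880079]
```

```bash
sed -i 's/\[::-1\]\/1000\./\/1000./; s/^def pose/print(S.round(0).tolist(),WT.round(3).tolist())\ndef pose/' fit.py; python3 fit.py | head -5
cat > ik.py <<'E'
from h import *
import itertools
# enumerate: yaw of former x line 78deg; sign e (which local +-x end goes up)
def tool(closing,t): 
    c=np.array(closing,float);t=np.array(t,float);return np.stack([np.cross(c,t),c,t],1)
def ok(P,closing,t):
    out=[]
    for s in(1,-1):
        try:q=r.solve_ik(list(P),list(rv(tool(s*np.array(closing),t))))
        except Exception as ex:q=None
        if q is not None: out.append((s,np.round(q,2).tolist()))
    return out
if __name__=="__main__":
    for nm,P,yaws,hz in(("grasp",(.47,-.26),(78,258),.04),("plate",(.497,.092),(51,231),.025)):
        for y in yaws:
            u=np.array([np.cos(np.radians(y)),np.sin(np.radians(y)),0]);c=np.array([-u[1],u[0],0])
            for a in(0,15,30,45):
                a_=np.radians(a);t=np.sin(a_)*u+[0,0,-np.cos(a_)]
                print(nm,y,a,ok(np.r_[P,hz],c,t),bool(ok(np.r_[P,hz+.12],c,t)))
    for P in((.45,-.08),(.42,-.1),(.5,-.12)):
      for a in(30,45,60):
        g=[]
        for y in range(0,360,15):
            u=np.array([np.cos(np.radians(y)),np.sin(np.radians(y)),0]);c=np.array([-u[1],u[0],0]);a_=np.radians(a);t=np.cos(a_)*u+[0,0,-np.sin(a_)]
            if ok(np.r_[P,.033],c,t) and ok(np.r_[P,.1],c,t):g.append(y)
        print("stand",P,a,g)
E
python3 ik.py
```

```text
[[323.0, 310.0], [338.0, 340.0], [308.0, 342.0], [294.0, 313.0]] [[0.502, -0.233, 0.05], [0.489, -0.294, 0.05], [0.447, -0.287, 0.05], [0.457, -0.225, 0.05]]
grasp 78 0 [(1, [-0.67, 0.39, 1.79, -0.0, 0.97, 2.68]), (-1, [-0.67, 0.39, 1.79, -0.0, 0.97, -0.46])] True
grasp 78 15 [(1, [-0.79, 0.45, 1.72, 0.24, 1.13, 2.44]), (-1, [-0.79, 0.45, 1.72, 0.24, 1.13, -0.7])] True
grasp 78 30 [(1, [-0.89, 0.56, 1.63, 0.41, 1.32, 2.28]), (-1, [-0.89, 0.56, 1.63, 0.41, 1.32, -0.86])] True
grasp 78 45 [(1, [-0.97, 0.69, 1.54, 0.54, 1.52, 2.18]), (-1, [-0.97, 0.69, 1.54, 0.54, 1.52, -0.96])] True
grasp 258 0 [(1, [-0.67, 0.39, 1.79, -0.0, 0.97, -0.46]), (-1, [-0.67, 0.39, 1.79, -0.0, 0.97, 2.68])] True
grasp 258 15 [(1, [-0.53, 0.38, 1.83, -0.33, 0.87, -0.11])] True
grasp 258 30 [(1, [-0.39, 0.42, 1.85, -0.69, 0.89, 0.27])] True
grasp 258 45 [(1, [-0.27, 0.52, 1.84, -0.99, 1.01, 0.6]), (-1, [-0.27, 0.52, 1.84, -0.99, 1.01, -2.54])] True
plate 51 0 [(1, [0.01, 0.36, 1.87, -0.0, 0.91, -2.45]), (-1, [0.01, 0.36, 1.87, -0.0, 0.91, 0.69])] True
plate 51 15 [(-1, [-0.12, 0.29, 2.01, 0.33, 0.73, 0.32])] Tr
[... 2676 characters left out ...]
)
                         ~~~~~~~~^^^
    return self.f(x, *self.args, **self.kwargs)
           ~~~~~~^^^^^^^^^^^^^^^^^^^^^^^^^^^^^^
  File "fit.py", line 15, in <lambda>
    f=lambda q:np.r_[(proj("top",pose(q).apply(L)+[q[0],q[1],.025])-T).ravel(),(proj("side",pose(q).apply(L)+[q[0],q[1],.025])-S).ravel()]
                      ~~~~^^^^^^^^^^^^^^^^^^^^^^^^^^^^^^^^^^^^^^^^^
  File "h.py", line 11, in proj
    M,p,Rm=cal(c); q=(np.atleast_2d(P)-p)@Rm*[1,-1,-1]; q=q@M.T; return q[:,:2]/q[:,2:]
           ~~~^^^
  File "h.py", line 5, in cal
    k=r.get_calibration(c); M=np.array(k["mtx"]); p=np.array(k["xyz"]); q=np.array(k["rotation"])
ValueError: time passes only in moves, steps and waits
```

```bash
sed -i 's/^def cal/import functools\n@functools.cache\ndef cal/' h.py; python3 fit.py 2>&1| tail -9|head -5; python3 -c "
from h import *;print(r.get_t())"
```

```text
[ 5.2017  0.4669 -0.2582  1.3734  0.3286] deg [78.7 18.8] local y [ 0.928 -0.186 -0.323] x [0.196 0.981 0.   ]
[ 5.2017  0.4669 -0.2582  1.3734  0.3286] deg [78.7 18.8] local y [ 0.928 -0.186 -0.323] x [0.196 0.981 0.   ]
[ 5.2017  0.4669 -0.2582 -1.7682 -0.3286] deg [-101.3  -18.8] local y [-0.928  0.186  0.323] x [-0.196 -0.981  0.   ]
[ 5.2017  0.4669 -0.2582  4.515  -0.3286] deg [258.7 -18.8] local y [-0.928  0.186  0.323] x [-0.196 -0.981 -0.   ]
[[0.5814 0.118  0.003 ]
0.6
```

```bash
cat > plan.py <<'E'
from h import *
def fr(x,z): x=np.array(x,float);z=np.array(z,float);return np.stack([x,np.cross(z,x),z],1)
d=np.radians
def U(y): return np.array([np.cos(d(y)),np.sin(d(y)),0])
A=np.array([.467,-.258,.025]); YX=78.7; n=U(YX-90)
L0=fr(U(YX),(0,0,-1))               # levelled
def G(t,s): t=np.array(t);c=np.array([0,s,0.]);return np.stack([np.cross(c,t),c,t],1)
a=d(40);b=d(45)
t1=np.array([-np.sin(a),0,np.cos(a)]); t2=np.array([-np.sin(b),0,-np.cos(b)])
def Lst(h): return fr((0,0,1),U(h))     # standing, local x up, z toward heading h
PC=np.array([.4968,.0917,.003]); LF=fr(U(51),(0,0,1))
def tcp(L,org,g,Gm): # org world of local origin(flat centre), g local grasp pt
    Rm=L@Gm; return np.asarray(org)+L@np.asarray(g)+.005*Rm[:,2], rv(Rm)
def ik(p): 
    try:return r.solve_ik(list(p[0]),list(p[1]))
    except Exception as e: return None
E
cat > chk.py <<'E'
from plan import *
up=np.array([0,0,.12])
f=lambda q:None if q is None else np.round(q,2).tolist()
for s in(1,-1):
    G1=G(t1,s);G2=G(t2,s)
    P=tcp(L0,A+[0,0,.025],(0,0,.016),G1); back=(P[0]-.1*(L0@G1)[:,2],P[1])
    print("g1",s,f(ik(P)),f(ik(back)),f(ik((P[0]+up,P[1]))))
    P=tcp(LF,PC,(0,0,.023),G2); print("fin",s,f(ik(P)),f(ik((P[0]+up,P[1]))))
    for S in((.45,-.08),(.48,-.1)):
      for h in range(45,285,15):
        o=np.r_[S,.032]
        P=tcp(Lst(h),o,(0,0,.016),G1);Q=tcp(Lst(h),o,(0,0,.022),G2)
        X=[ik(P),ik((P[0]+up,P[1])),ik(Q),ik((Q[0]-.1*(Lst(h)@G2)[:,2],Q[1])),ik((Q[0]+up,Q[1]))]
        if all(x is not None for x in X):print(s,S,h,f(X[0]),f(X[2]),f(X[3]),f(X[4]))
E
python3 chk.py
```

```text
g1 1 [-0.31, 0.5, 1.86, -0.92, 0.93, 0.52] [-0.18, 0.36, 1.84, -0.8, 1.11, 0.45] [-0.31, 0.27, 1.84, -0.8, 1.09, 0.3]
fin 1 [0.26, 0.79, 1.41, -0.43, 1.62, -2.07] [0.26, 0.61, 1.4, -0.44, 1.79, -2.15]
1 (0.45, -0.08) 45 [-0.88, 0.42, 2.17, 1.09, 1.04, -0.92] [-0.0, 0.69, 1.57, -0.53, 1.5, 0.99] [0.07, 0.67, 1.41, -0.49, 1.69, 0.96] [-0.0, 0.5, 1.56, -0.53, 1.67, 0.89]
1 (0.45, -0.08) 60 [-0.85, 0.49, 2.04, 0.9, 1.18, -0.94] [0.06, 0.63, 1.68, -0.64, 1.38, 0.9] [0.16, 0.59, 1.55, -0.58, 1.56, 0.86] [0.06, 0.43, 1.67, -0.63, 1.55, 0.77]
1 (0.45, -0.08) 75 [-0.8, 0.55, 1.91, 0.75, 1.32, -0.98] [0.11, 0.57, 1.81, -0.77, 1.23, 0.82] [0.23, 0.49, 1.71, -0.68, 1.42, 0.77] [0.11, 0.34, 1.8, -0.73, 1.41, 0.65]
1 (0.45, -0.08) 90 [-0.74, 0.61, 1.79, 0.61, 1.44, -1.04] [0.14, 0.49, 1.94, -0.92, 1.08, 0.76] [0.29, 0.38, 1.88, -0.79, 1.27, 0.69] [0.14, 0.24, 1.93, -0.83, 1.24, 0.54]
1 (0.45, -0.08) 105 [-0.66, 0.67, 1.68, 0.48, 1.56, -1.13] [0.15, 0.42, 2.09, -1.1, 0.91, 0.72] [0.32, 0.26, 2.06, -0.91, 1.1, 0.61] [0.15, 0.13, 2.07, -0.93, 1.06, 0.41]
1 (0.45, -0.08) 210 [-0.1, 0.74, 1.53, -0.46, 
[... 5276 characters left out ...]
, -0.41]
-1 (0.48, -0.1) 225 [-0.06, 0.74, 1.54, -0.61, 1.54, 0.97] [-0.91, 0.41, 2.1, 0.96, 1.03, -0.81] [-1.08, 0.23, 2.1, 0.8, 1.22, -0.74] [-0.91, 0.12, 2.08, 0.85, 1.21, -0.55]
-1 (0.48, -0.1) 240 [-0.01, 0.68, 1.65, -0.74, 1.4, 0.88] [-0.87, 0.49, 1.95, 0.8, 1.18, -0.85] [-1.01, 0.36, 1.91, 0.69, 1.36, -0.81] [-0.87, 0.24, 1.94, 0.75, 1.36, -0.66]
-1 (0.48, -0.1) 255 [0.03, 0.62, 1.77, -0.88, 1.25, 0.81] [-0.82, 0.57, 1.81, 0.67, 1.32, -0.92] [-0.93, 0.48, 1.73, 0.59, 1.5, -0.89] [-0.82, 0.34, 1.8, 0.64, 1.5, -0.77]
-1 (0.48, -0.1) 270 [0.05, 0.56, 1.9, -1.05, 1.08, 0.77] [-0.75, 0.64, 1.67, 0.55, 1.45, -1.0] [-0.84, 0.58, 1.56, 0.49, 1.63, -0.97] [-0.75, 0.44, 1.66, 0.54, 1.63, -0.89]
```

```bash
cat >> plan.py <<'E'
H=60; S0=np.array([.47,-.09,.032]); G1=G(t1,1); G2=G(t2,1)
def g1(off): # TCP for grasp 1 with centre offset along n (m)
    p,o=tcp(L0,A+[0,0,.025],(0,0,.016),G1); return p+off*n,o
E
python3 - <<'E'
from plan import *
T=(L0@G1)[:,2]
p,o=g1(.003); r.move_pose(list(p-.1*T),list(o)); print(r.get_t())
r.move_l(list(p),velocity=.1); print("dn",r.get_contact_force(),r.get_t())
for off in(-.012,-.018,-.022):
    p,_=g1(off); r.move_l(list(p),velocity=.04); print(off,np.round(r.get_contact_force(),2),r.get_t())
a=shot("top","t1"); b=shot("side","s1")
f=lambda i,x,y:cv2.resize(i[y:y+100,x:x+100],(400,400),interpolation=cv2.INTER_CUBIC)
cv2.imwrite("pics/c.png",cv2.hconcat([f(a,375,275),f(b,265,275)])[:,:,::-1])
E
```

```text
3.2833
dn [ 0.4415952   0.84560553 -0.20347826] 4.4333
-0.012 [-0.78  0.2  -0.34] 4.9583
-0.018 [-0.07  0.48 -0.81] 5.2583
-0.022 [ 0.57 -0.23 -0.3 ] 5.5083
```

View pics/c.png

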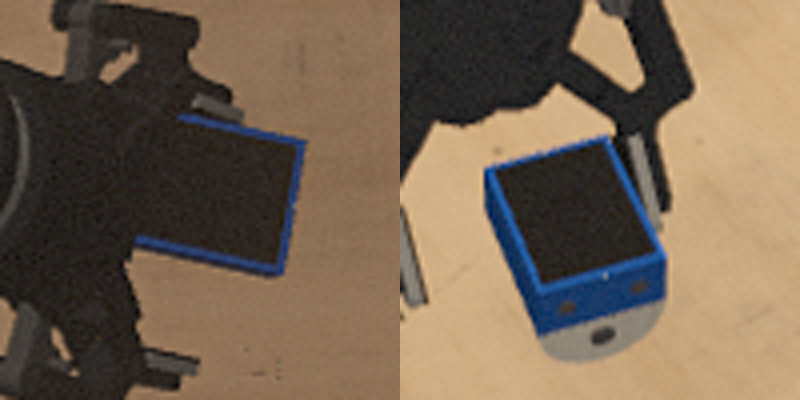

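The low side has been pushed part of the way up. In the right half the front sole edge runs (540,290)→(665,253). Next I'll fit the present tilt.

```bash
cat > fit2.py <<'E'
from h import *
from scipy.optimize import least_squares
def tilt(Sp,St,Tp,Tt):
    def pts(q,t): return (R.from_euler('z',q[2])*R.from_euler('x',np.pi+q[3])).apply(np.array(t)/1000.)+[q[0],q[1],.025]
    f=lambda q:np.r_[(proj("side",pts(q,St))-Sp).ravel(),(proj("top",pts(q,Tt))-Tp).ravel()]
    o=least_squares(f,[.465,-.258,1.373,.1]);q=o.x
    print("cost",o.cost.round(2),"axis",q[:2].round(4),"yaw,tilt",np.degrees(q[2:]).round(1));return q
E
python3 - <<'E'
from fit2 import *
S=np.array([(140,290),(265,253),(90,168),(208,140)])*.25+[265,275]
T=np.array([(305,142),(283,273)])*.25+[375,275]
z=-25
q=tilt(S,[(-32,-25,z),(-32,25,z),(32,-25,z),(32,25,z)],T,[(-32,25,z),(-32,-25,z)])
n=np.array([.981,-.196]); print("axis shift along n",(q[:2]-[.467,-.258])@n)
E
```

```text
cost 5.28 axis [ 0.4627 -0.2575] yaw,tilt [77.8  3.8]
axis shift along n -0.004264020915297777
```

```bash
python3 - <<'E'
from plan import *
off=-.022
for w in(.93,.86,.79,.72,.66):
    prev=r.get_width(); r.set_gripper(w); off+=.0425*(prev-w); p,_=g1(off); r.move_l(list(p),velocity=.05)
print(off,r.get_width(),r.get_t(),np.round(r.get_contact_force(),2))
r.set_gripper(0.5); print(r.get_width(),r.get_grip_force(),np.round(r.get_contact_force(),2),r.get_t())
a=shot("top","t2"); b=shot("side","s2")
f=lambda i,x,y:cv2.resize(i[y:y+100,x:x+100],(400,400),interpolation=cv2.INTER_CUBIC)
cv2.imwrite("pics/d.png",cv2.hconcat([f(a,375,275),f(b,265,275)])[:,:,::-1])
E
```

```text
-0.007808103015898285 0.6570018979731488 8.0167 [0.2  0.15 0.76]
0.5805216176480158 61.721660792827606 [0.15 0.81 1.95] 8.2333
```

View pics/d.png

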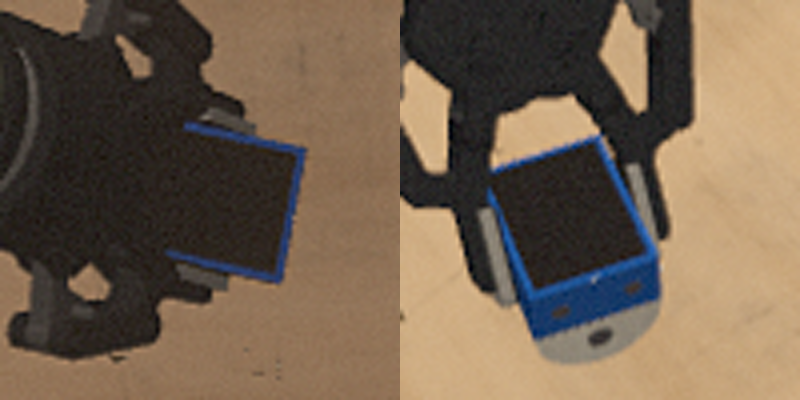

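The pads are flat on both foot sides, with a width of 49.3 mm, and the former looks level. Now I'll lift it, turn it and stand it on its end.

```bash
cat >> plan.py <<'E'
def touch(p,maxd,thr=4,step=.001):
    r.hold(.2); f0=np.array(r.get_contact_force())[2]; p=np.array(p,float)
    for i in range(int(maxd/step)):
        p[2]-=step; r.move_l(list(p),velocity=.02); f=r.get_contact_force()[2]-f0
        if f>thr: break
    print("touch",i,f,"z",p[2],r.get_t()); return p
E
python3 - <<'E'
from plan import *
p=np.array(r.get_position()); r.move_l(list(p+[0,0,.05]),velocity=.08); r.move_l(list(p+[0,0,.14]),velocity=.2)
print(np.round(r.get_contact_force(),2),r.get_width())
P=tcp(Lst(H),S0,(0,0,.016),G1)
r.move_pose(list(P[0]+[0,0,.12]),list(P[1])); r.move_l(list(P[0]+[0,0,.02]),velocity=.15); r.move_l(list(P[0]+[0,0,.006]),velocity=.05)
print(r.get_t(),r.get_width())
q=touch(P[0]+[0,0,.006],.014); print("expected z",P[0][2])
b=shot("side","s3"); a=shot("top","t3")
u=proj("side",S0)[0].astype(int); v=proj("top",S0)[0].astype(int)
f=lambda i,c:cv2.resize(i[c[1]-60:c[1]+60,c[0]-60:c[0]+60],(400,400),interpolation=cv2.INTER_CUBIC)
cv2.imwrite("pics/e.png",cv2.hconcat([f(a,v),f(b,u)])[:,:,::-1]); print(u,v)
E
```

```text
[-0.22 -0.67 -4.5 ] 0.5848960817145228
12.4083 0.583959247322669
touch 5 4.2302478838673725 z 0.0287860619515673 14.1083
expected z 0.028786061951567306
[260 268] [312 315]
```

View pics/e.png

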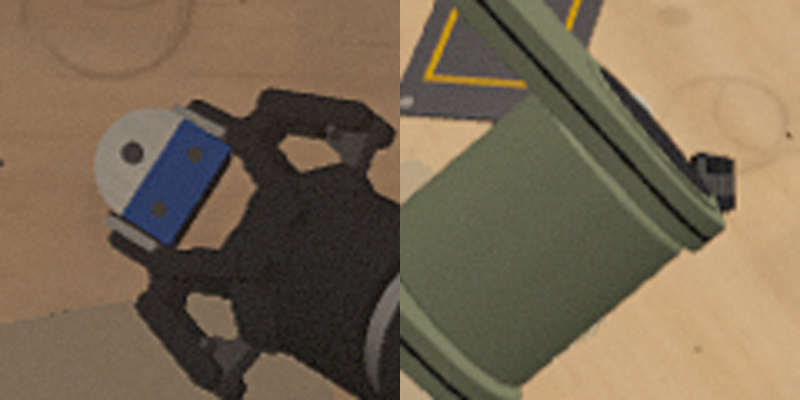

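Left half: the former stands on its end, held across the blue foot. Contact came at exactly the expected height. Next I'll release it and take it from the other side.

```bash
cat >> plan.py <<'E'
GP=(-.002,0,.017)
E
python3 - <<'E'
from plan import *
r.set_gripper(.66); r.hold(.2); r.set_gripper(1.0)
T=(Lst(H)@G1)[:,2]; p=np.array(r.get_position())
r.move_l(list(p-.09*T),velocity=.15); r.move_l(list(p-.09*T+[0,0,.12]),velocity=.3)
P=tcp(Lst(H),S0,GP,G2); T2=(Lst(H)@G2)[:,2]; B=P[0]-.1*T2
r.move_pose(list(B+[0,0,.12]),list(P[1])); print(r.get_t())
a=shot("top","t4"); v=proj("top",S0)[0].astype(int)
b=shot("side","s4"); u=proj("side",S0)[0].astype(int)
f=lambda i,c:cv2.resize(i[c[1]-60:c[1]+60,c[0]-60:c[0]+60],(400,400),interpolation=cv2.INTER_CUBIC)
z=32
for c,im,k in(("top",a,v),("side",b,u)):
    pts=proj(c,S0+np.array([(.032,25*s/1000,.0) for s in(-1,1)]+[(.032,.0,.05)])@Lst(H).T)
    for q in pts: cv2.circle(im,tuple(int(x) for x in q),1,(255,0,0),-1)
cv2.imwrite("pics/f.png",cv2.hconcat([f(a,v),f(b,u)])[:,:,::-1])
E
```

```text
17.6167
```

View pics/f.png

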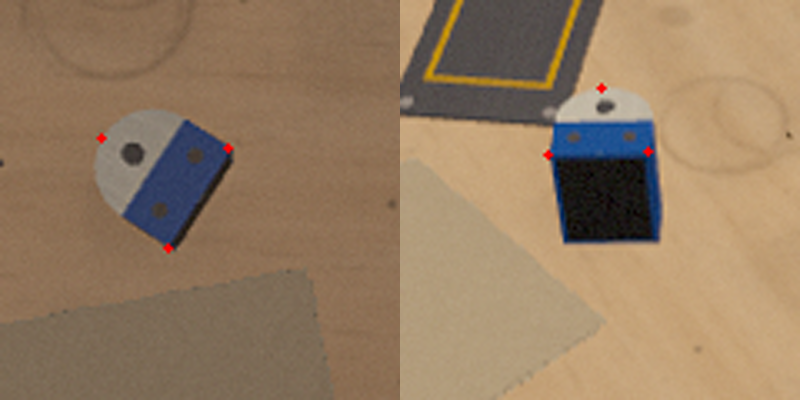

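The former stands free at the predicted corners (red marks, within about 2 mm). Now the second grasp, then carry it over the plate.

```bash
python3 - <<'E'
from plan import *
P=tcp(Lst(H),S0,GP,G2); T2=(Lst(H)@G2)[:,2]; B=P[0]-.1*T2
r.move_l(list(B),velocity=.2); r.move_l(list(P[0]),velocity=.08); print(np.round(r.get_contact_force(),2))
r.set_gripper(.5); print("w",r.get_width(),r.get_grip_force(),r.get_t())
r.move_l(list(P[0]+[0,0,.03]),velocity=.06); r.move_l(list(P[0]+[0,0,.13]),velocity=.2); print("w",r.get_width())
F=tcp(LF,PC,GP,G2)
r.move_pose(list(F[0]+[0,0,.12]),list(F[1])); r.move_l(list(F[0]+[0,0,.015]),velocity=.12); print("w",r.get_width(),r.get_t())
a=shot("top","t5"); b=shot("side","s5"); v=proj("top",PC)[0].astype(int); u=proj("side",PC)[0].astype(int)
O=PC+[0,0,.015]
for c,im in(("top",a),("side",b)):
    for q in proj(c,O+np.array([(x,y,.0) for x in(-.032,.032) for y in(-.025,.025)])@LF.T): cv2.circle(im,tuple(int(x) for x in q),1,(255,0,0),-1)
f=lambda i,c:cv2.resize(i[c[1]-65:c[1]+65,c[0]-65:c[0]+65],(400,400),interpolation=cv2.INTER_CUBIC)
cv2.imwrite("pics/g.png",cv2.hconcat([f(a,v),f(b,u)])[:,:,::-1])
E
```

```text
[-0.25 -0.26  0.47]
w 0.579147632943016 62.57085582241416 20.2833
w 0.5807252470073383
w 0.576810083581682 25.05
```

View pics/g.png

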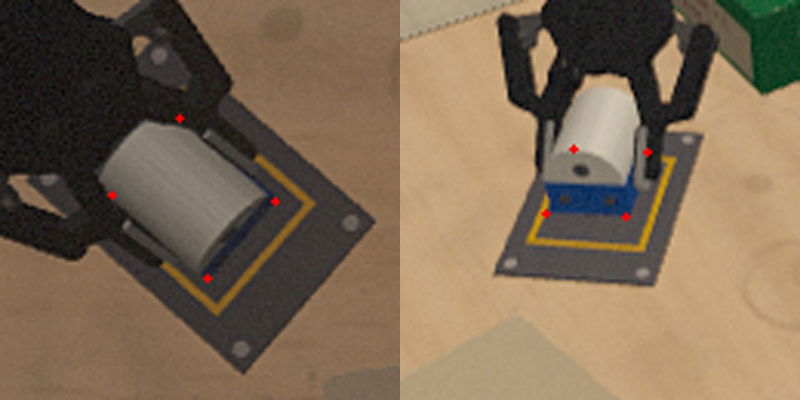

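Round side up, and the foot is centred above the outline at the predicted marks. Next I'll set it down and release.

```bash
python3 - <<'E'
from plan import *
F=tcp(LF,PC,GP,G2); r.move_l(list(F[0]+[0,0,.005]),velocity=.05)
touch(F[0]+[0,0,.005],.011,thr=3); print("exp",F[0][2],r.get_width(),np.round(r.get_moment(),2))
b=shot("side","s6"); u=proj("side",PC)[0].astype(int)
f=lambda i,c:cv2.resize(i[c[1]-50:c[1]+50,c[0]-50:c[0]+50],(500,500),interpolation=cv2.INTER_CUBIC)
cv2.imwrite("pics/i.png",f(b,u)[:,:,::-1])
E
```

```text
touch 3 3.530995445624189 z 0.01746446609406726 26.7
exp 0.01646446609406726 0.5782411446436416 [ 0.32 -0.11 -0.07]
```

View pics/i.png

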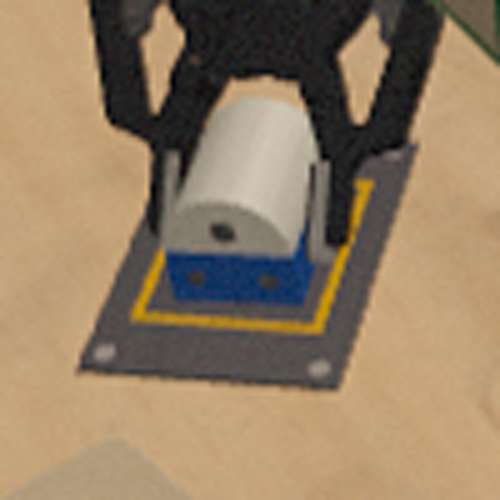

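```bash
python3 - <<'E'
from plan import *
p=np.array(r.get_position())-[0,0,.0006]; r.move_l(list(p),velocity=.01); print(np.round(r.get_contact_force(),2))
r.set_gripper(.66); r.hold(.2); r.set_gripper(1.0)
T=(LF@G2)[:,2]; r.move_l(list(p-.1*T),velocity=.12); r.move_l(list(p-.1*T+[0,0,.1]),velocity=.25)
r.move_joints([-.7,.2,1.5,0,1.4,0]); r.hold(.5); print(r.get_t())
a=shot("top","t7"); b=shot("side","s7"); v=proj("top",PC)[0].astype(int); u=proj("side",PC)[0].astype(int)
for n in("beaker","spool","white_jar"):
    d=r.look_for(n,"top"); print(n,[ (round(x["score"],2),np.round(x["rect"],1)) for x in d[:1]])
f=lambda i,c:cv2.resize(i[c[1]-50:c[1]+50,c[0]-50:c[0]+50],(400,400),interpolation=cv2.INTER_CUBIC)
cv2.imwrite("pics/j.png",cv2.hconcat([f(a,v),f(b,u)])[:,:,::-1])
E
```

```text
[-1.47  0.23  3.14]
31.7583
beaker [(0.93, array([329.8, 167.8, 365.8, 206.9]))]
spool [(0.7, array([253.5, 169.1, 286.5, 204.5]))]
white_jar [(0.82, array([197. , 162.7, 219.9, 186.9]))]
```

View pics/j.png

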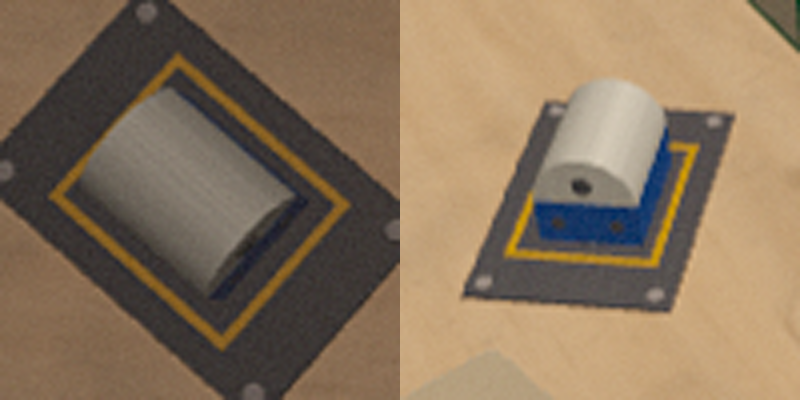

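```bash
python3 -c "
from station import r
print(r.finish_job())"
```

```text
the job is handed in; nothing more can be done
None
```

The former now stands on its blue foot, round side up, centred and square inside the yellow outline; I handed the job in at about 32 s, and the final pictures show the beaker, spool and jar still in place.

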